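# Stand the fallen plug gauge in the fork gauge and hold the slide at its line

## Task

The plug gauge with the black handle has been knocked over: stand it upright, handle up, in the round recess of the fork gauge's seat and let go of it. Then draw the gauge's spring-return slide towards you by its bow handle until the pointer's tip stands on the long line of the index plate, which brings the fork level with the middle of the plug, and finish while holding it there, as the spring takes it back if released. Leave the other tools on the bench where they are.

Things in the scene. Friction and masses are not known exactly. Their poses are not given: they have to be found in the camera images.
- plug: Toppled plug gauge, 0.3 kg: bright cylinder 40 mm wide, 26 mm tall, and black handle 21 mm wide from there to 125 mm, tapering to a tip at 147 mm. Origin: centre of the cylinder's flat foot; z runs along the handle to its tip. It lies left of the gauge on the cylinder's rim and the handle's end (z axis 5 degrees below level), handle pointing left. Other plugs stand.
- gauge_base: Fork gauge: fixed grey base plate 280 (x) by 260 mm (y), top 14 mm above the bench, near the middle, turned a few degrees. Origin: centre of its underside; x points away from the robot along the slide's travel, y left, z up. The slide's rail lies at y = -65 mm, the seat at y = +65 mm. Highest parts: handle (91 mm), small black box on the slide above the fork (74 mm).
- gauge_slide: Slide, 0.6 kg. Origin and axes are the base's at rest; it only moves, up to 100 mm, along the base's -x. Spring: 3.6 N at rest, +0.6 N per 10 mm. It carries handle, pointer and a steel fork open to -x: prongs 31 to 44 mm above the bench, 50 mm clear between them, a brass button on each 14 mm behind its end, bridge 28 mm behind the buttons. At rest the buttons are 55 to 85 mm behind the recess.
- handle (a point): Middle of the handle's bar, 84 mm above the bench, on the robot's side of the slide and part of it: a level round black bar 14 mm thick, 100 mm long along y, on two legs at its ends (80 mm clear between them). Open above; the rail is 52 mm below; behind it (+x) the slide's plate begins 50 mm away, its top 24 mm lower than the bar's middle. Axes as the base's.
- pointer_tip (a point): Tip of the slide's dark steel pointer, which points towards -x, 32 mm above the bench; a part of the slide, in the plane of the fork's buttons. Axes as the base's.
- seat: Steel seat block, 80 mm (x) by 110 mm (y) by 12 mm tall, clamped on the base; fixed during the task, but clamped up to 30 mm further or nearer along x from one start to another. Origin: on its underside, on the recess's axis; axes as the base's.
- recess (a point): Centre of the floor of the seat's round recess, 22 mm above the bench: 44 mm in diameter, 4 mm deep (rim 26 mm above the bench), with a small chamfer. The plug's foot (40 mm) stands on this floor.
- mark (a point): Middle of the long engraved line on the seat's light index plate, 28 mm above the bench; the line is 20 mm long, runs along y, 53 mm right of the recess's centre and level with it in x. The short ticks are 4 mm apart. Axes as the base's: the pointer is on the line when pointer_tip and mark have the same x in them.
- air_spindle: Bystander: air plug gauge 161 mm tall, 38 mm wide, light shaft on a dark flange, standing upright to the right of the gauge.
- thin_plug: Bystander: thin plug gauge 146 mm tall, 24 mm wide, standing upright next to the air spindle.
- dark_ring: Bystander: dark setting ring, 72 mm wide, 18 mm tall, lying flat at the right.
- snap: Bystander: C-shaped snap gauge, 104 mm, 11 mm tall, lying flat at the right.
- pen: Bystander: marker pen, 122 mm long, 14 mm thick, lying near the front edge.
- nut: Bystander: hex nut, 20 mm, at the far left.
- bolt: Bystander: hex bolt 41 mm tall standing on its head, at the far left.

How it is judged:
By the outcome, as a careful person would: the job done as asked, in the order asked, and still so for the second after the job is handed in, while the arm keeps its last pose, push and grip.
It also fails if it takes over 61 s, if anything falls off the work surface, if the arm or the gripper's body presses on something with over 40 N, if the wrist force passes 120 N, or if a joint passes its speed limit or range.

## Robot

A 6-joint arm with a two-finger parallel gripper is mounted at the origin on a cart in front of the work surface, level with it; the furniture and walls round the work are solid. World frame = base frame: x ahead of the robot, y to its left, z up, the work surface at z = 0. Lengths are in mm, angles in rad, forces in N, time in s.
With the tool pointing down it reaches from about 275 to 1000 mm from the base axis. Payload 8.4 kg.
Tool frame: the origin (TCP) lies at the very end of the fingers, on their centre line; the grasp point (between the pads) lies 19 mm behind it; z points along the fingers, y is the direction in which the jaws open and shut (so a half turn about z gives the same grasp; the last joint's range is limited). The gripper opens to 85 mm and grips with 20 to 120 N. Pads are 22 mm wide; open, the fingers measure 114 mm over their backs; the gripper's body (76 mm by 85 mm) begins 54 mm behind the grasp point. The pads swing forward as they close: fully open they stand 13 mm farther back than shut.
Start: joints at [-1.179, 0.353, 1.633, -0, 1.155, -0.002], TCP at [239.811, -577.164, 231.281] pointing down, gripper open.
Joint ranges: [-2.63, 2.63], [-0.92, 2.1], [0.06, 2.66], [-1.3, 4.44], [0, 2.69], [-3.02, 3.02]. Speed limits (rad/s): [2.22, 2.22, 2.79, 3.14, 3.14, 3.14].

## Interface

Orientations are given as [roll, pitch, yaw] about the fixed x, y, z axes, in that order (R = Rz(yaw) Ry(pitch) Rx(roll)).
In Python, from rig import r, vision gives the robot as it stands.
- The arm moves only by the tool move_arm, never from a script. Its argument "series" is text: rows parted by semicolons, each of 7 numbers parted by spaces: the closure, from -1 (fully open) to 1 (shut), then the shift along the tool's x, y, z in units of 40 mm (1.0 is 40 mm), then the turn, a rotation vector about the tool's x, y, z in degrees. In form: grip tx ty tz ax ay az; .... A call has 1 to 20 rows; each row shifts and turns the pose as measured when the row begins, along the tool's axes as they then stand; what a row does not reach is not made up. A row lasts 1/8 s, in which the tool goes at most 62.5 mm and 10.7 degrees, less where a joint would pass 70% of its speed; a pose out of reach is approached as far as the arm can. A call is refused whole if a number of a shift passes 1 or a number of a turn 10.7, either way. A call with a gripper value outside its range is refused whole. The fingers move at their own pace and stop on an object; "grip_force" is the grip in N (left out, the last holds). Time passes only in rows, so rows that do not move let the fingers close. It gives the time, the measured TCP pose, the force and the opening at its end, in the units of the state.
- r.sense(): the state, without advancing time (a new reading comes with each control period).
- vision.grab_frame(name): name is "side" or "top"; returns the picture (420x560x3 uint8, red, green, blue); there is no depth.
- vision.camera_params(name): a dict with "fx", "fy", "cx", "cy" (pixels), "k1" (the pictures are not rectified: a ray, as slopes to the right and down, at radius r is drawn at 1 + k1 r^2 times it, then the intrinsics apply), "position" and "rotation" of the camera in the world. Camera axes: x right, y up, looking along -z (the intrinsics and any distortion apply to the point x, -y, -z); pixel columns grow to the right and rows downward; lengths in mm; the calibration is good to about 2 mm. A picture is of the moment at which its call begins. camera_params takes no time and is no camera call.
- r.sign_off(): hands the job in, once; it reports no verdict.
The state is a dict: "clock": time; "qpos": joint angles; "qvel": joint speeds; "joint_efforts": joint torques, N m; "eef_pos": TCP position; "tcp_rot": TCP orientation; "contact_force": force on the tool from outside, world axes, zero at the start; "wrist_torque": the same for the moment, N m; "opening": opening from 0.0 (shut) to 1.0 (fully open).
Only numpy, scipy, OpenCV 4.12 (cv2) and the standard library are available. Lean on these libraries where they do the work, as an engineer would, in place of code of your own. Each camera call takes 0.05 s, during which the arm holds its last target. There are 200 camera calls.

## Working session

There is one attempt and no reset: what is moved stays moved. The work goes in short steps, Python scripts to look and compute and a tool call to move; the robot and the scene stay as the last step left them, time stands still between calls to the robot, and variables do not carry over. Pictures are saved under pics/ and viewed, about 8 in all and at most 12, crops included, and the job is handed in when it is done.

Besides the shell and the picture viewer there is one more tool, called after "Call:" by a JSON object that holds its "name" and its "arguments". move_arm: Moves the arm, as the interface text tells. Its arguments: {"type":"object","properties":{"series":{"type":"string"},"grip_force":{"type":"number"}},"required":["series"]}

```bash
mkdir -p pics; ls; cat > h.py <<'E'
import numpy as np, cv2
from rig import r, vision
from scipy.spatial.transform import Rotation as R
def cam(n):
    p=vision.camera_params(n); return p,np.array(p["position"],float),np.array(p["rotation"],float)
def ray(n,u,v):
    p,c,Rm=cam(n)
    K=np.array([[p["fx"],0,p["cx"]],[0,p["fy"],p["cy"]],[0,0,1]],float)
    q=cv2.undistortPoints(np.array([[[u,v]]],float),K,np.array([p["k1"],0,0,0.]))[0,0]
    return c,Rm@np.array([q[0],-q[1],-1])
def atz(n,u,v,z):
    c,d=ray(n,u,v); return c+d*(z-c[2])/d[2]
def proj(n,P):
    p,c,Rm=cam(n); x=Rm.T@(np.array(P,float)-c); a,b=x[0]/-x[2],-x[1]/-x[2]; f=1+p["k1"]*(a*a+b*b)
    return np.array([p["fx"]*a*f+p["cx"],p["fy"]*b*f+p["cy"]])
def snap(n,f,box=None,k=1):
    im=vision.grab_frame(n)[:,:,::-1].copy(); cv2.imwrite(f"pics/raw_{f}.png",im)
    if box: im=im[box[1]:box[3],box[0]:box[2]]
    im=cv2.resize(im,None,fx=k,fy=k,interpolation=cv2.INTER_CUBIC); cv2.imwrite(f"pics/{f}.png",im)
E
python3 - <<'E'
from h import *
snap("top","t0",k=1.4); snap("side","s0",k=1.4)
for n in("top","side"):print(vision.camera_params(n))
print(r.sense())
E
```

```text
pics
{'fx': 455.12570833299816, 'fy': 455.12570833299816, 'cx': 274.79522228842706, 'cy': 213.50974935999798, 'k1': -0.024425430906096713, 'position': array([ 283.92009799,  -13.08175217, 1550.26570876]), 'rotation': array([ 0.17344075,  0.01563544, -1.58189237])}
{'fx': 414.52417947619085, 'fy': 414.52417947619085, 'cx': 281.0019856105668, 'cy': 209.85814969961666, 'k1': 0.01067404111330703, 'position': array([ 313.49259571, -849.81975988,  789.7425264 ]), 'rotation': array([ 0.87835931, -0.01279927, -0.24492527])}
{'clock': 0.1, 'qpos': array([-1.17944579e+00,  3.53558370e-01,  1.63406117e+00, -4.29740654e-07,
        1.15518252e+00, -2.40628608e-03]), 'qvel': array([-0.00053332,  0.00114729, -0.0019059 , -0.00140257, -0.00061725,
        0.00107612]), 'joint_efforts': array([ 2.61143538e-05, -6.06356335e+01, -3.42817605e+01,  6.85057353e-05,
        3.91514550e-03,  3.40767849e-05]), 'eef_pos': array([ 239.62344252, -576.78378921,  230.64896183]), 'tcp_rot': array([-3.14038325e+00, -2.51722775e-06,  3.93756995e-01]), 'contact_force': array([-0.1019338 ,  0.31273216, -1.56000533]), 'wrist_torque': array([ 0.03426414,  0.02021054, -0.00118211]), 'opening': 1.0004585086778899}
```

```bash
sed -i 's/np.array(p\["rotation"\],float)/R.from_euler("xyz",p["rotation"]).as_matrix()/' h.py; python3 -c "
from h import *
for p in [(500,0,0),(500,200,0),(240,-577,230)]: print(proj('top',p)*1.4,proj('side',p)*1.4)"
```

```text
[388.2819056  321.25856746] [375.97618859 319.69163105]
[306.99825197 322.31973056] [356.65389603 262.19599667]
[672.97216121 428.70966613] [239.23800903 583.61309034]
```

View pics/t0.png

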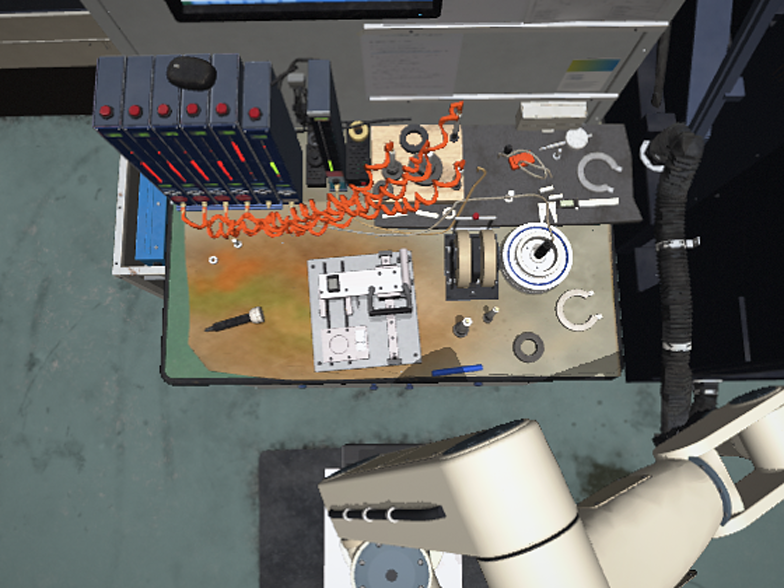

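View pics/s0.png

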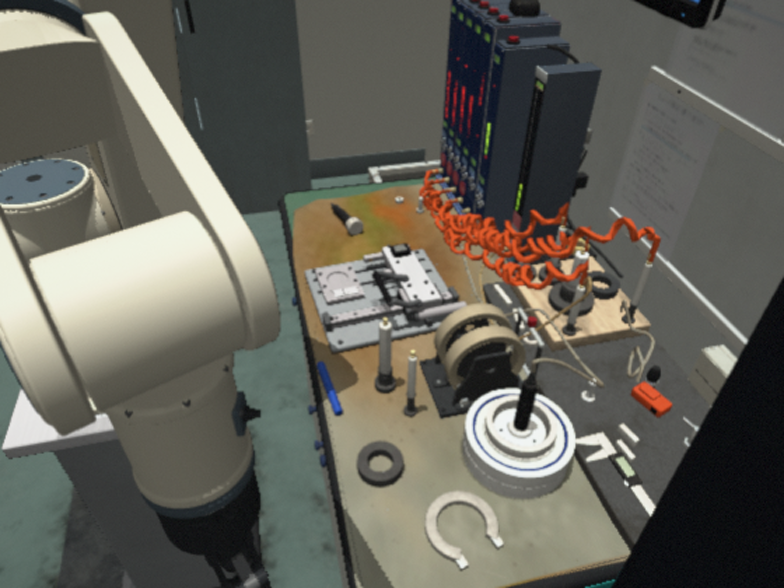

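The top view shows the toppled plug from its tip at about (205,330) to its foot at (262,314), scaled by 1.4. The gauge is at (310-422, 250-370), with the recess near (340,345). I'll enlarge this area.

```bash
python3 - <<'E'
from h import *
im=cv2.imread("pics/raw_t0.png")
a=cv2.resize(im[172:270,140:305],None,fx=4.8,fy=4.8,interpolation=cv2.INTER_CUBIC);cv2.imwrite("pics/t0c.png",a)
im=cv2.imread("pics/raw_s0.png")
a=cv2.resize(im[135:255,205:340],None,fx=5,fy=5,interpolation=cv2.INTER_CUBIC);cv2.imwrite("pics/s0c.png",a)
E
```

```text
(no output)
```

View pics/t0c.png

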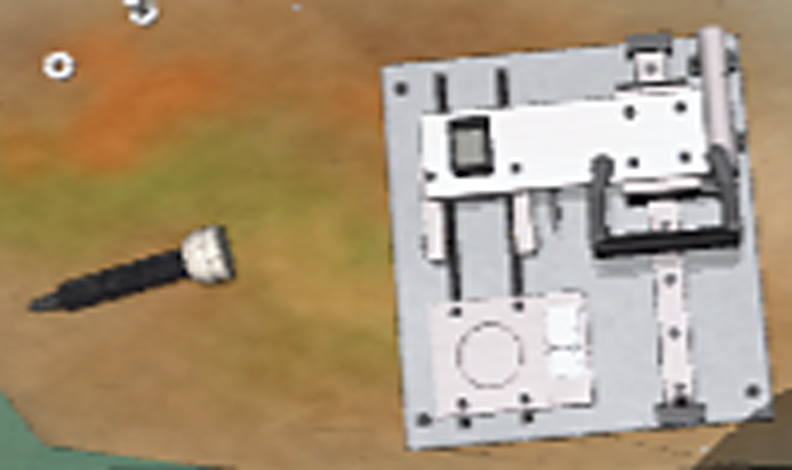

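```bash
python3 - <<'E'
from h import *
T=lambda u,v,z: atz("top",140+(u+.5)/4.8-.5,172+(v+.5)/4.8-.5,z)
TL,BL,BR,TR=[T(*p,14) for p in[(383,66),(408,450),(773,415),(738,34)]]
for a,b in[(BL,TL),(BR,TR),(TL,TR),(BL,BR)]: print(np.linalg.norm(b-a),np.degrees(np.arctan2(*(b-a)[1::-1])))
print("base c",(TL+BL+BR+TR)/4)
print("recess",T(490,356,26))
print("bar ends",T(598,243,84),T(738,236,84))
print("tip",T(30,308,7), "hstart",T(183,263,18),"cylL side",T(190,270,20),"foot ctr top",T(228,255,25))
E
```

```text
277.6051759759456 4.193846594501016
276.0626800161097 4.063239856427208
257.89543744147517 -85.57076206978117
257.27713738139715 -85.22651259809727
base c [527.19617968  60.74383146  14.        ]
recess [442.63843139 120.37125931  26.        ]
bar ends [512.69055593  41.91187699  84.        ] [516.21349594 -53.2450371   84.        ]
tip [483.06896634 451.95143982   7.        ] hstart [512.5478487  340.06599084  18.        ] cylL side [507.15756519 334.47530379  20.        ] foot ctr top [516.81332497 306.53225191  25.        ]
```

View pics/s0c.png

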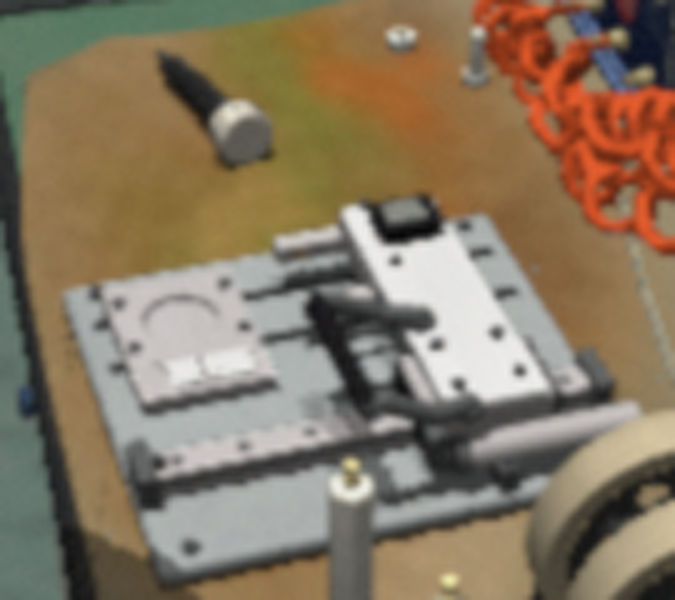

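The gauge is turned about 4.4 degrees, with its centre near (527,61). The recess is at (443,120) and the handle at (514,-6); both agree with the given offsets (y' = 66 and -65). The plug foot is near (517,306) and its tip at (483,452), 149 mm apart where 147 is expected. I'll move over the plug now.

Call:
{"name": "move_arm", "arguments": {"series": "-1 .76 -.98 0 0 0 0;-1 .76 -.98 0 0 0 0;-1 .76 -.98 0 0 0 0;-1 .76 -.98 0 0 0 0;-1 .76 -.98 0 0 0 0;-1 .76 -.98 0 0 0 0;-1 .76 -.98 0 0 0 0;-1 .76 -.98 0 0 0 0;-1 .76 -.98 0 0 0 0;-1 .76 -.98 0 0 0 0;-1 .76 -.98 0 0 0 0;-1 .76 -.98 0 0 0 0;-1 .76 -.98 0 0 0 0;-1 .76 -.98 0 0 0 0;-1 .76 -.98 0 0 0 0;-1 .76 -.98 0 0 0 0;-1 .76 -.98 0 0 0 0;-1 .76 -.98 0 0 0 0;-1 .76 -.98 0 0 0 0;-1 .76 -.98 0 0 0 0", "grip_force": 60}}

```text
clock: 2.6
eef_pos: [505.3, 408.9, 228.7]
tcp_rot: [-3.141, 0.001, 0.39]
contact_force: [1.0, 0.0, -0.1]
opening: 0.999
```

Call:
{"name": "move_arm", "arguments": {"series": "-1 0 0 0 0 0 -10;-1 0 0 0 0 0 -10;-1 0 0 0 0 0 -10;-1 0 0 0 0 0 -10;-1 0 0 0 0 0 -10;-1 0 0 0 0 0 -10;-1 0 0 0 0 0 -10;-1 0 0 0 0 0 -10;-1 0 0 0 0 -10 0;-1 0 0 0 0 -10 0;-1 0 0 0 0 0 0"}}

```text
clock: 3.98
eef_pos: [503.9, 410.6, 222.8]
tcp_rot: [-3.132, 0.361, 1.84]
contact_force: [-0.2, -0.1, 0.9]
opening: 0.998
```

```bash
cat >> h.py <<'E'
def toolR(az,tilt):
    "tool y level; z tilted from down by tilt deg towards azimuth az; x towards az when tilt=0"
    return (R.from_euler("z",az,degrees=True)*R.from_euler("x",180,degrees=True)*R.from_euler("y",tilt,degrees=True))
def delta(pos,Rt=None):
    s=r.sense(); Rc=R.from_euler("xyz",s["tcp_rot"])
    print("t",s["clock"],"pos",np.round(s["eef_pos"],1),"shift units",np.round(Rc.inv().apply(np.array(pos)-s["eef_pos"])/40,3), "turn", np.round((Rc.inv()*Rt).as_rotvec(degrees=True),2) if Rt is not None else "", "q",np.round(s["qpos"],2),"F",np.round(s["contact_force"],1))
E
python3 - <<'E'
from h import *
S=lambda u,v,z: atz("side",205+(u+.5)/5-.5,135+(v+.5)/5-.5,z)
print(S(160,55,7),S(247,140,20),S(180,318,26))
delta([500.5,377,120],toolR(103,-20));delta([500.5,377,6.5],toolR(103,-20))
E
```

```text
[483.73723154 454.13812851   7.        ] [519.99070969 310.65104857  20.        ] [442.1625009  121.41306402  26.        ]
t 3.975 pos [503.9 410.6 222.8] shift units [ 0.172 -0.281  2.685] turn [0.32 0.69 2.28] q [ 0.84  0.51  1.46 -0.3   1.39  0.66] F [-0.2 -0.1  0.9]
t 3.975 pos [503.9 410.6 222.8] shift units [ 1.174 -0.257  5.34 ] turn [0.32 0.69 2.28] q [ 0.84  0.51  1.46 -0.3   1.39  0.66] F [-0.2 -0.1  0.9]
```

Call:
{"name": "move_arm", "arguments": {"series": "-1 .17 -.1 .7 .3 .7 2.2;-1 0 -.1 .7 0 0 0;-1 .1 -.08 .7 0 0 0;-1 .2 0 .7 0 0 0;-1 .25 0 .6 0 0 0;-1 .25 0 .5 0 0 0;-1 .2 0 .4 0 0 0;-1 0 0 0 0 0 0"}}

```text
clock: 4.97
eef_pos: [496.9, 391.8, 40.5]
tcp_rot: [-3.141, 0.327, 1.792]
contact_force: [0.5, -0.1, 0.4]
opening: 0.997
```

```bash
python3 - <<'E'
from h import *
snap("side","s1",(180,100,340,220),4.8); snap("top","t1")
delta([500.5,377,6.5],toolR(103.5,-20))
E
```

```text
t 5.075 pos [497.7 392.5  42. ] shift units [-0.088 -0.017  0.968] turn [-0.2  -1.29 -0.8 ] q [ 0.81  0.68  1.62 -0.31  1.06  0.77] F [ 0.4 -0.6  0.7]
```

View pics/s1.png

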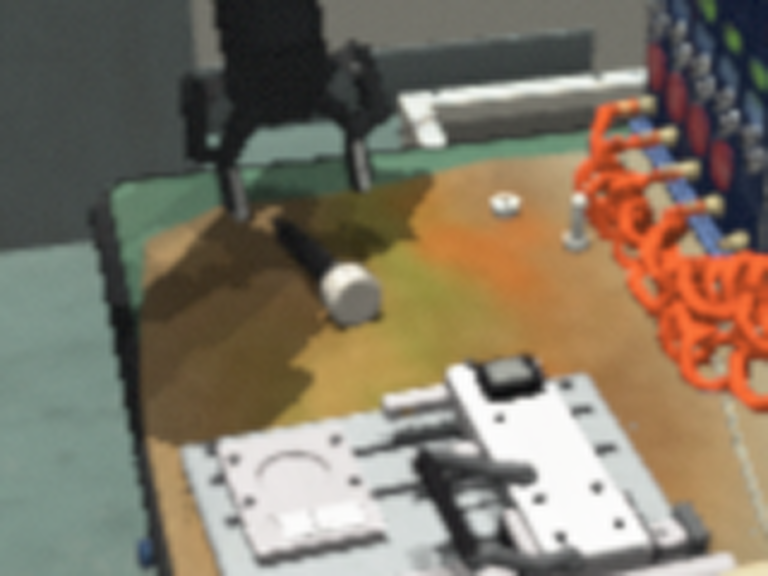

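The open fingers, at (235,210) and (362,185), straddle the handle at (280,225) with room on both sides. I'll go down and close.

Call:
{"name": "move_arm", "arguments": {"series": "-1 -.05 0 .5 0 -1.2 -.8;-1 -.05 0 .35 0 0 0;-1 0 0 0 0 0 0;-1 0 0 0 0 0 0"}}

```text
clock: 5.58
eef_pos: [501.9, 377.6, 10.4]
tcp_rot: [-3.14, 0.348, 1.807]
contact_force: [0.2, 0.6, -0.1]
opening: 0.997
```

```bash
python3 - <<'E'
from h import *
delta([500.5,377,6.5],toolR(103.5,-20))
E
```

```text
t 5.575 pos [501.9 377.6  10.4] shift units [ 0.029 -0.038  0.094] turn [-0.1  -0.08  0.05] q [ 0.8   0.72  1.63 -0.35  1.01  0.78] F [ 0.2  0.6 -0.1]
```

Call:
{"name": "move_arm", "arguments": {"series": "-1 0 -.03 .1 0 0 0;1 0 0 0 0 0 0;1 0 0 0 0 0 0;1 0 0 0 0 0 0;1 0 0 0 0 0 0;1 0 0 0 0 0 0;1 0 0 0 0 0 0;1 0 0 0 0 0 0;1 0 0 0 0 0 0"}}

```text
clock: 6.7
eef_pos: [501.9, 376.9, 7.7]
tcp_rot: [3.141, 0.346, 1.807]
contact_force: [0.6, 0.2, -0.0]
opening: 0.22
```

Call:
{"name": "move_arm", "arguments": {"series": "1 -.17 0 -.47 0 0 0;1 -.34 0 -.94 0 0 0;1 -.34 0 -.94 0 0 0;1 -.34 0 -.94 0 0 0;1 -.34 0 -.94 0 0 0;1 0 0 0 0 10 0;1 0 0 0 0 10 0;1 0 0 0 0 10 0;1 0 0 0 0 10 0;1 0 0 0 0 10 0;1 0 0 0 0 10 0;1 0 0 0 0 10 0;1 0 0 0 0 10 0;1 0 0 0 0 10 0;1 0 0 0 0 0 0"}}

```text
clock: 8.57
eef_pos: [501.6, 376.9, 211.9]
tcp_rot: [3.055, -1.274, 1.894]
contact_force: [0.3, -0.5, -3.9]
opening: 0.223
```

```bash
python3 - <<'E'
from h import *
delta([442,120,250],toolR(103.5,75))
snap("side","s2",(180,50,380,200),4)
E
```

```text
t 8.575 pos [501.6 376.9 211.9] shift units [-0.73  -2.955 -5.925] turn [0.1  1.93 1.47] q [ 0.1   0.64  1.88  1.29  1.41 -0.98] F [ 0.3 -0.5 -3.9]
```

View pics/s2.png

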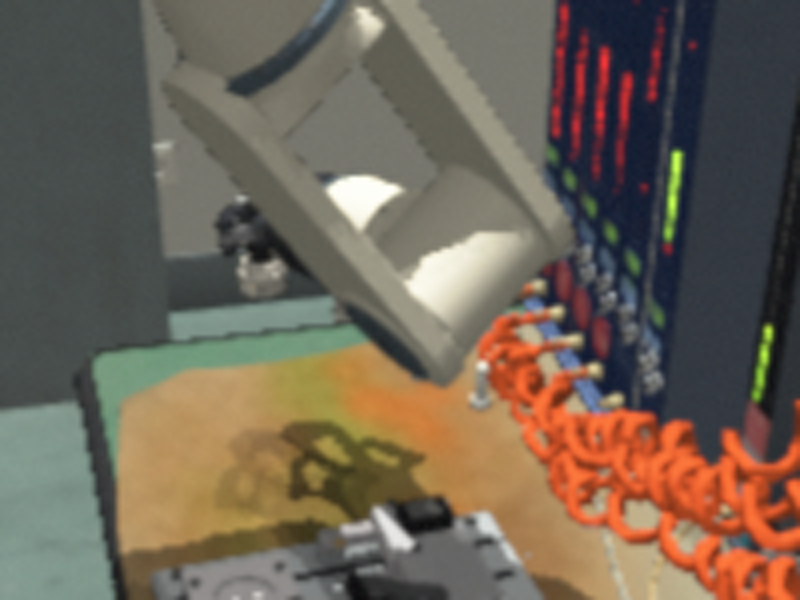

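The plug is held near (265,270) with its foot down, but the wrist yoke is bulky. I'll fit the kinematics so I can choose a placing azimuth that keeps the yoke clear.

```bash
cat >> h.py <<'E'
def fk(q,p):
    a1,d1,L2,e,L3,L=p; E=lambda a,t:R.from_euler(a,t)
    r1=E("z",q[0]);r2=r1*E("y",q[1]);r3=r2*E("y",q[2]);r5=r3*E("z",q[3])*E("y",q[4])
    el=r1.apply([a1,0,d1])+r2.apply([0,0,L2]); w=el+r3.apply([e,0,L3])
    return el,w,w+r5.apply([0,0,L]),r5*E("z",q[5])
E
python3 - <<'E'
from h import *
from scipy.optimize import least_squares
s=r.sense()
D=[([-1.17944579,.35355837,1.63406117,0,1.15518252,-.0024],[239.62,-576.78,230.65]),([.84,.51,1.46,-.3,1.39,.66],[503.9,410.6,222.8]),([.81,.68,1.62,-.31,1.06,.77],[497.7,392.5,42]),([.80,.72,1.63,-.35,1.01,.78],[501.9,377.6,10.4]),(s["qpos"],s["eef_pos"])]
f=lambda p:np.concatenate([fk(q,p)[2]-np.array(x) for q,x in D])
o=least_squares(f,[0,300,450,0,400,250]); print(o.x.round(1),f(o.x).reshape(-1,3).round(1))
print([x.round() for x in fk(s["qpos"],o.x)[:3]])
Rt=R.from_euler("xyz",s["tcp_rot"]); print((fk(s["qpos"],o.x)[3].inv()*Rt).as_euler("xyz",degrees=True))
E
```

```text
[  2.  294.7 567.8  59.1 493.2 342.7] [[-1.1 -1.2  0.3]
 [-1.1  1.1  0.6]
 [-2.3 -4.4 -2.4]
 [ 4.1  0.6  0.5]
 [ 0.8 -1.5  1. ]]
[array([340.,  34., 750.]), array([579.,  57., 315.]), array([503., 376., 214.])]
[-6.36110936e-15  1.27222187e-14  9.00000000e+01]
```

```bash
cat >> h.py <<'E'
from scipy.optimize import least_squares
P=[2,294.7,567.8,59.1,493.2,342.7]
lo=np.array([-2.63,-.92,.06,-1.3,0,-3.02])+.02; hi=np.array([2.63,2.1,2.66,4.44,2.69,3.02])-.02
def ik(pos,Rt,q0):
    Rz=R.from_euler("z",90,degrees=True)
    def f(q):
        _,_,t,Q=fk(q,P); return np.r_[(t-pos)/100,((Q*Rz).inv()*Rt).as_rotvec()]
    o=least_squares(f,np.clip(q0,lo,hi),bounds=(lo,hi)); return o.x,np.abs(o.fun).max()
E
python3 - <<'E'
from h import *
s=r.sense(); Rc=R.from_euler("xyz",s["tcp_rot"]); z=Rc.as_matrix()[:,2]; print("tool z",z, "tilt",np.degrees(np.arccos(-z[2])))
for az in(105,90,75,60,45):
  for h in(97,190):
    q,e=ik([443-6*np.cos(np.radians(az))*-1,120,h],toolR(az,75),s["qpos"])
    el,w,_,_=fk(q,P); print(az,h,q.round(2),round(e,3),"elbow",el.round(),"wrist",w.round())
E
```

```text
tool z [-0.22077495  0.93020157 -0.29322936] tilt 72.94860779561789
105 97 [-0.36  0.86  1.89  0.9   1.54 -1.26] 0.0 elbow [ 405. -153.  665.] wrist [ 527. -200.  186.]
105 190 [-0.36  0.69  1.92  0.9   1.64 -1.14] 0.0 elbow [ 339. -129.  733.] wrist [ 527. -200.  279.]
90 97 [-0.44  0.83  2.05  1.08  1.43 -1.33] 0.0 elbow [ 380. -181.  678.] wrist [ 443. -211.  186.]
90 190 [-0.44  0.64  2.08  1.06  1.51 -1.18] 0.0 elbow [ 306. -146.  752.] wrist [ 443. -211.  279.]
75 97 [-0.51  0.82  2.22  1.3   1.34 -1.46] 0.0 elbow [ 364. -203.  682.] wrist [ 359. -200.  186.]
75 190 [-0.51  0.59  2.24  1.26  1.39 -1.27] 0.0 elbow [ 278. -155.  767.] wrist [ 359. -200.  279.]
60 97 [-0.54  0.84  2.38  1.58  1.31 -1.66] 0.0 elbow [ 366. -218.  672.] wrist [ 280. -167.  186.]
60 190 [-0.54  0.56  2.42  1.52  1.31 -1.4 ] 0.0 elbow [ 262. -156.  775.] wrist [ 280. -167.  279.]
45 97 [-0.49  0.93  2.54  1.93  1.42 -1.89] 0.0 elbow [ 404. -216.  633.] wrist [ 213. -114.  186.]
45 190 [-0.49  0.58  2.59  1.87  1.32 -1.59] 0.0 elbow [ 275. -147.  770.] wrist [ 213. -114.  279.]
```

```bash
cat >> h.py <<'E'
RG=R.from_euler("xyz",[3.141,.346,1.807]); TG=np.array([501.9,376.9,7.7])
foot_t=RG.inv().apply(np.array([518.3,308.8,19.9])-TG)
foot_t[1]=0
ax_t=RG.inv().apply([np.cos(np.radians(103.5))*.9962,np.sin(np.radians(103.5))*.9962,-.0872]); ax_t[1]=0
def plug():
    s=r.sense(); Rc=R.from_euler("xyz",s["tcp_rot"]); f=s["eef_pos"]+Rc.apply(foot_t); a=Rc.apply(ax_t); return f,a
def tgt(foot,az,tilt=75.2):
    Rt=toolR(az,tilt); return np.array(foot)-Rt.apply(foot_t),Rt
E
python3 - <<'E'
from h import *
print(foot_t,ax_t,plug())
p,Rt=tgt([442.5,121,130],65); print(p); delta(p,Rt)
s=r.sense();Rc=R.from_euler("xyz",s["tcp_rot"]);print(Rc.inv().apply([0,0,1]))
for k in(1,):
  print((Rc.inv()*toolR(103.5,75.2)).as_rotvec(degrees=True), toolR(65,75.2).inv().apply([0,0,1]))
E
```

```text
[-70.03318568   0.          12.27855457] [ 0.96673462  0.         -0.25581617] (array([506.14893422, 369.33298381, 142.86622799]), array([-0.03656935,  0.03117969,  0.99885347]))
[445.04352228 126.45460114 200.84622657]
t 8.625 pos [502.1 377.4 213.4] shift units [-1.909 -2.894 -5.429] turn [-36.93   1.63  12.15] q [ 0.1   0.64  1.88  1.29  1.41 -0.97] F [-0.2 -0.1 -2.8]
[ 0.95563005  0.02806682 -0.29322936]
[0.10965742 2.25332051 1.64135   ] [ 9.66823389e-01  1.11022302e-16 -2.55445758e-01]
```

Call:
{"name": "move_arm", "arguments": {"series": "1 0 0 0 .1 2.2 1.6;1 -.1 -.36 -.68 0 0 0;1 -.1 -.36 -.68 0 0 0;1 -.1 -.36 -.68 0 0 0;1 -.1 -.36 -.68 0 0 0;1 -.1 -.36 -.68 0 0 0;1 -.1 -.36 -.68 0 0 0;1 -.1 -.36 -.68 0 0 0;1 -.1 -.36 -.68 0 0 0;1 0 0 0 -9.3 0 2.46;1 0 0 0 -9.3 0 2.46;1 0 0 0 -9.3 0 2.46;1 0 0 0 -9.3 0 2.46;1 0 0 0 0 0 0;1 0 0 0 0 0 0"}}

```text
clock: 10.5
eef_pos: [444.8, 136.2, 257.6]
tcp_rot: [2.966, -1.293, 1.309]
contact_force: [-0.2, -0.1, -2.6]
opening: 0.218
```

```bash
python3 - <<'E'
from h import *
print(plug()); p,Rt=tgt([442.5,121,60],65); delta(p,Rt)
E
```

```text
(array([444.89624033, 128.34666876, 186.90945009]), array([-0.03718574,  0.03346389,  0.99875679]))
t 10.5 pos [444.8 136.2 257.6] shift units [-3.111 -0.044  0.646] turn [0.39 0.87 2.73] q [-0.49  0.36  2.37  1.41  1.34 -1.2 ] F [-0.2 -0.1 -2.6]
```

Call:
{"name": "move_arm", "arguments": {"series": "1 0 0 0 .4 .9 2.7;1 -.7 0 .16 0 0 0;1 -.8 0 .16 0 0 0;1 -.8 0 .16 0 0 0;1 -.7 0 .16 0 0 0;1 0 0 0 0 0 0;1 0 0 0 0 0 0"}}

```text
clock: 11.38
eef_pos: [451.3, 128.3, 131.3]
tcp_rot: [3.139, -1.319, 1.146]
contact_force: [0.6, -0.1, -2.6]
opening: 0.219
```

```bash
python3 - <<'E'
from h import *
f,a=plug();print(f,a); p,Rt=tgt([442.5,121,30],65); delta(p,Rt)
snap("side","s3"); snap("top","t3")
A=cv2.imread("pics/raw_s3.png")[125:240,200:320]; B=cv2.imread("pics/raw_t3.png")[200:260,200:270]
cv2.imwrite("pics/c3.png",np.hstack([cv2.resize(A,(400,383),interpolation=2),cv2.resize(B,(400,343),interpolation=2)[:383] if 0 else cv2.copyMakeBorder(cv2.resize(B,(400,343),interpolation=2),0,40,0,0,0)]))
for n in("side","top"): print(n,proj(n,f),proj(n,f+a*147),proj(n,[442.5,121,26]))
E
```

```text
[449.02520494 123.15568286  60.45884275] [-0.00320782 -0.00556859  0.99998822]
t 11.375 pos [451.3 128.3 131.3] shift units [-0.765 -0.124  0.088] turn [-0.51 -0.34  0.17] q [-0.51  0.74  2.33  1.47  1.32 -1.5 ] F [ 0.6 -0.1 -2.6]
side [242.23141574 188.26757208] [239.55386202 144.84268356] [240.73556672 198.26744495]
top [239.93117648 242.77144389] [235.70173317 237.52578502] [241.50078439 245.81418425]
```

View pics/c3.png

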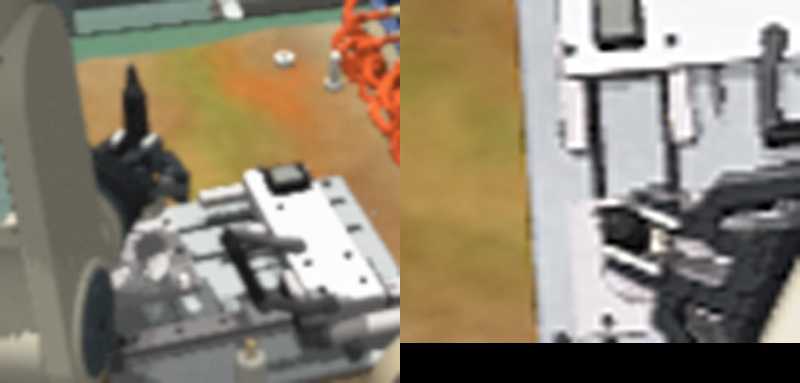

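The side view puts the plug tip at raw (239.3,144.8), against a prediction of (239.6,144.8), so the in-hand model holds and the plug is upright. I'll go to just above the recess.

Call:
{"name": "move_arm", "arguments": {"series": "1 -.3 -.06 .04 -.5 -.3 .2;1 -.3 -.06 .04 0 0 0;1 0 0 0 0 0 0;1 0 0 0 0 0 0"}}

```text
clock: 11.98
eef_pos: [445.8, 127.2, 107.6]
tcp_rot: [3.126, -1.312, 1.148]
contact_force: [0.1, -0.6, -2.9]
opening: 0.221
```

```bash
python3 - <<'E'
from h import *
f,a=plug();print(f,a); p,Rt=tgt([442.4,120.9,28],65); delta(p,Rt)
snap("side","s4",(215,155,275,215),10); 
for n in("side","top"): print(n,proj(n,f),proj(n,f+a*147),proj(n,[442.4,120.9,26]))
E
```

```text
[443.4587805  121.66629749  36.73080474] [-0.0036933   0.00135829  1.00000113]
t 11.975 pos [445.8 127.2 107.6] shift units [-0.218 -0.01   0.028] turn [0.1  0.   0.21] q [-0.52  0.8   2.34  1.49  1.31 -1.57] F [ 0.1 -0.6 -2.9]
side [240.83885675 195.2378348 ] [237.98988724 152.70319984] [240.70808776 198.29229785]
top [241.02026581 245.20088096] [236.63778012 240.32437332] [241.53043489 245.84345527]
```

View pics/s4.png

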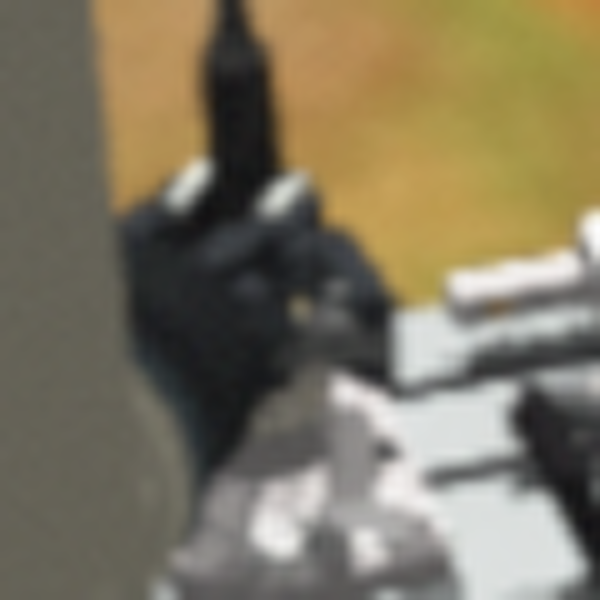

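The gripper hides the foot here; the handle is upright at column (215+24, row 170). I'll lower it in steps and watch the force.

Call:
{"name": "move_arm", "arguments": {"series": "1 -.2 -.01 .03 0 0 0;1 0 0 0 0 0 0;1 0 0 0 0 0 0"}}

```text
clock: 12.4
eef_pos: [445.2, 126.4, 99.1]
tcp_rot: [3.123, -1.312, 1.151]
contact_force: [0.5, -0.1, -3.8]
opening: 0.223
```

```bash
python3 - <<'E'
from h import *
f,a=plug();print(f,a); p,Rt=tgt([442.4,120.9,22],65); delta(p,Rt)
E
```

```text
[442.96538353 120.84359661  28.28622482] [-0.00430544  0.00176337  0.99999805]
t 12.4 pos [445.2 126.4  99.1] shift units [-0.153 -0.006  0.035] turn [0.11 0.01 0.25] q [-0.52  0.82  2.33  1.49  1.31 -1.59] F [ 0.5 -0.1 -3.8]
```

Call:
{"name": "move_arm", "arguments": {"series": "1 -.07 0 .02 0 0 0;1 -.06 0 .015 0 0 0;1 0 0 0 0 0 0;1 0 0 0 0 0 0"}}

```text
clock: 12.9
eef_pos: [445.3, 126.5, 93.5]
tcp_rot: [3.123, -1.312, 1.152]
contact_force: [-0.2, -1.3, -2.7]
opening: 0.219
```

```bash
python3 - <<'E'
from h import *
f,a=plug();print(f,a); p,Rt=tgt([442.4,120.9,22],65); delta(p,Rt)
E
```

```text
[443.10525855 120.85105396  22.64889774] [-0.00455275  0.00175767  0.99999696]
t 12.9 pos [445.3 126.5  93.5] shift units [-0.017 -0.008 -0.002] turn [0.12 0.   0.26] q [-0.52  0.84  2.33  1.49  1.31 -1.6 ] F [-0.2 -1.3 -2.7]
```

Call:
{"name": "move_arm", "arguments": {"series": "1 -.04 0 .01 0 0 0;1 0 0 0 0 0 0;1 0 0 0 0 0 0"}}

```text
clock: 13.28
eef_pos: [445.2, 126.5, 91.9]
tcp_rot: [3.122, -1.313, 1.152]
contact_force: [-0.2, 1.4, -2.6]
opening: 0.216
```

Call:
{"name": "move_arm", "arguments": {"series": "1 -.04 0 .01 0 0 0;1 0 0 0 0 0 0;1 0 0 0 0 0 0"}}

```text
clock: 13.65
eef_pos: [444.9, 126.8, 90.3]
tcp_rot: [3.124, -1.313, 1.151]
contact_force: [-0.7, 0.2, -3.3]
opening: 0.224
```

```bash
python3 - <<'E'
from h import *
f,a=plug();print(f,a); p,Rt=tgt([442.4,120.9,22],65); delta(p,Rt)
E
```

```text
[442.63374749 121.2359265   19.44440661] [-0.00436586  0.00106222  0.99999878]
t 13.65 pos [444.9 126.8  90.3] shift units [ 0.059  0.006 -0.025] turn [ 0.06 -0.03  0.24] q [-0.52  0.85  2.33  1.5   1.31 -1.61] F [-0.7  0.2 -3.3]
```

Call:
{"name": "move_arm", "arguments": {"series": "1 -.04 0 .01 0 0 0;1 0 0 0 0 0 0;1 0 0 0 0 0 0"}}

```text
clock: 14.02
eef_pos: [445.1, 127.0, 90.1]
tcp_rot: [3.122, -1.317, 1.153]
contact_force: [-0.2, -0.1, 0.0]
opening: 0.219
```

Call:
{"name": "move_arm", "arguments": {"series": "1 -.04 0 .01 0 0 0;1 0 0 0 0 0 0;1 0 0 0 0 0 0"}}

```text
clock: 14.4
eef_pos: [445.2, 127.2, 90.1]
tcp_rot: [3.12, -1.321, 1.154]
contact_force: [-1.3, -1.5, 0.8]
opening: 0.222
```

```bash
python3 - <<'E'
from h import *
f,a=plug();print(f,a)
snap("side","s5"); snap("top","t5")
A=cv2.imread("pics/raw_s5.png")[135:215,215:275]; B=cv2.imread("pics/raw_t5.png")[225:265,215:265]
cv2.imwrite("pics/c5.png",np.hstack([cv2.resize(A,(420,560),interpolation=2),cv2.copyMakeBorder(cv2.resize(B,(375,300),interpolation=2),0,260,0,0,0)]))
t=np.array([442.4,120.9,0])
for z in(22,26,169,173): print(z,proj("side",t+[0,0,z]),proj("top",t+[0,0,z]))
E
```

```text
[443.29537765 122.15343427  19.18524554] [-0.00858427 -0.00593667  0.9999544 ]
22 [240.77411788 199.34697983] [241.63439443 245.96511456]
26 [240.70808776 198.29229785] [241.53043489 245.84345527]
169 [238.14918521 157.48687683] [237.42681814 241.0408286 ]
173 [238.07157163 156.25125636] [237.30004381 240.89244884]
```

View pics/c5.png

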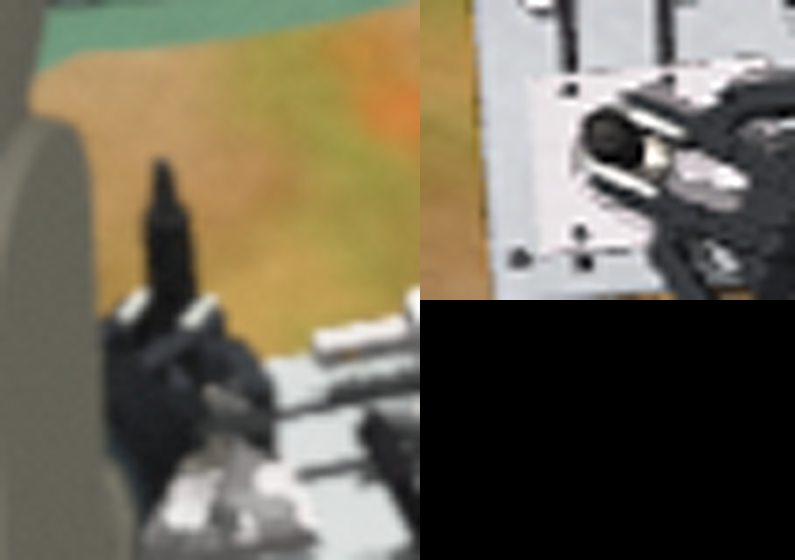

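The tip at raw (238,157.8) matches "on the floor" (157.5), but the top view leaves some doubt. I'll probe sideways gently to confirm the foot is captive.

Call:
{"name": "move_arm", "arguments": {"series": "1 -.02 .1 0 0 0 0;1 -.02 .1 0 0 0 0;1 0 0 0 0 0 0"}}

```text
clock: 14.88
eef_pos: [446.3, 127.5, 90.0]
tcp_rot: [-3.124, -1.325, 1.126]
contact_force: [-1.9, -1.0, 1.4]
opening: 0.221
```

Call:
{"name": "move_arm", "arguments": {"series": "1 0 -.1 0 0 0 0;1 0 -.1 0 0 0 0;1 0 -.1 0 0 0 0;1 0 0 0 0 0 0"}}

```text
clock: 15.38
eef_pos: [440.4, 129.5, 90.3]
tcp_rot: [3.123, -1.326, 1.153]
contact_force: [2.1, -0.2, 1.2]
opening: 0.221
```

```bash
python3 - <<'E'
from h import *
f,a=plug();print(f,a); p,Rt=tgt([442.4,120.9,22],65); delta(p,Rt)
E
```

```text
[438.5583698  124.7526128   19.37767244] [-0.0099909  -0.01057466  0.99990305]
t 15.375 pos [440.4 129.5  90.3] shift units [ 0.056  0.136 -0.038] turn [ 0.03 -0.77  0.26] q [-0.52  0.86  2.34  1.5   1.32 -1.63] F [ 2.1 -0.2  1.2]
```

Call:
{"name": "move_arm", "arguments": {"series": "1 0 -.1 0 0 0 0;1 0 -.1 0 0 0 0;1 0 -.1 0 0 0 0"}}

```text
clock: 15.75
eef_pos: [437.7, 129.7, 90.7]
tcp_rot: [3.066, -1.327, 1.195]
contact_force: [12.4, -4.1, 3.6]
opening: 0.217
```

```bash
python3 - <<'E'
from h import *
f,a=plug();print(f,a); p,Rt=tgt([442.4,120.9,22],65); delta(p,Rt)
E
```

```text
[436.77458727 124.72700577  19.78316322] [-0.02329104 -0.0060918   0.99971904]
t 15.75 pos [437.7 129.7  90.7] shift units [ 0.049  0.2   -0.01 ] turn [ 0.99 -0.87  0.83] q [-0.53  0.87  2.35  1.51  1.32 -1.67] F [12.4 -4.1  3.6]
```

A side push of 13 N moves the tool hardly at all, so the foot is captive in the recess. I'll re-centre, straighten and release.

Call:
{"name": "move_arm", "arguments": {"series": "1 0 .12 0 1 -.8 .8;1 0 0 0 0 0 0;1 0 0 0 0 0 0"}}

```text
clock: 16.12
eef_pos: [442.1, 127.3, 90.1]
tcp_rot: [3.136, -1.312, 1.139]
contact_force: [2.8, -0.4, 0.5]
opening: 0.219
```

```bash
python3 - <<'E'
from h import *
f,a=plug();print(f,a); p,Rt=tgt([442.4,120.9,22],65); delta(p,Rt)
E
```

```text
[439.64931094 121.81604047  19.23747143] [-1.22125748e-03  6.46178228e-04  1.00000792e+00]
t 16.125 pos [442.1 127.3  90.1] shift units [ 0.069  0.075 -0.01 ] turn [0.03 0.03 0.07] q [-0.52  0.85  2.33  1.49  1.31 -1.61] F [ 2.8 -0.4  0.5]
```

Call:
{"name": "move_arm", "arguments": {"series": "1 0 .05 0 0 0 0;0 0 0 0 0 0 0;-1 0 0 0 0 0 0;-1 0 0 0 0 0 0;-1 0 0 0 0 0 0;-1 0 0 0 0 0 0;-1 0 0 -.3 0 0 0;-1 0 0 -.6 0 0 0;-1 0 0 -.9 0 0 0;-1 0 0 -.9 0 0 0;-1 0 0 0 0 0 0"}}

```text
clock: 17.5
eef_pos: [395.0, 28.3, 118.3]
tcp_rot: [-3.134, -1.31, 1.13]
contact_force: [0.4, -0.5, -0.2]
opening: 1.002
```

```bash
python3 - <<'E'
from h import *
snap("side","s6"); snap("top","t6")
A=cv2.imread("pics/raw_s6.png")[135:245,205:315]; B=cv2.imread("pics/raw_t6.png")[190:260,215:305]
cv2.imwrite("pics/c6.png",np.hstack([cv2.resize(A,(400,400),interpolation=2),cv2.copyMakeBorder(cv2.resize(B,(400,311),interpolation=2),0,89,0,0,0)]))
print(r.sense()["eef_pos"],r.sense()["opening"])
E
```

```text
[394.86959715  30.26402409 118.05509264] 1.000346980045551
```

View pics/c6.png

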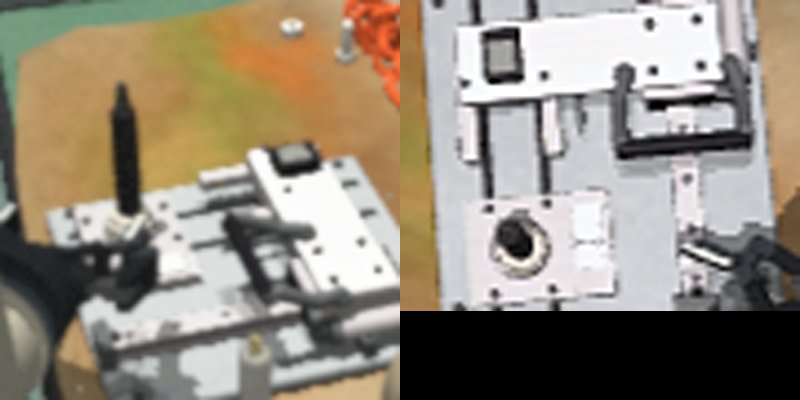

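The plug stands upright, centred in the recess: handle foot at (515,240) inside the ring in the top view. Next I'll lift, untilt and go over the slide's handle.

Call:
{"name": "move_arm", "arguments": {"series": "-1 .97 0 -.26 0 0 0;-1 .97 0 -.26 0 0 0;-1 .97 0 -.26 0 0 0;-1 0 0 0 0 -10 0;-1 0 0 0 0 -10 0;-1 0 0 0 0 -10 0;-1 0 0 0 0 -10 0;-1 0 0 0 0 -10 0;-1 0 0 0 0 -10 0;-1 0 0 0 0 -10 0;-1 0 0 0 0 -5 0;-1 0 0 0 0 0 -10;-1 0 0 0 0 0 -10;-1 0 0 0 0 0 -9;-1 0 0 0 0 0 0"}}

```text
clock: 19.48
eef_pos: [388.2, 43.5, 238.3]
tcp_rot: [-3.116, 0.017, 1.679]
contact_force: [-0.1, -0.4, 0.5]
opening: 0.999
```

```bash
python3 - <<'E'
from h import *
delta([514.5,-5.7,130],toolR(94.4,0)); print(r.sense()["tcp_rot"])
E
```

```text
t 19.475 pos [388.2  43.5 238.3] shift units [-1.518  3.075  2.657] turn [-1.45  0.98  1.79] q [ 0.12 -0.02  2.07 -0.02  1.11  0.02] F [-0.1 -0.4  0.5]
[-3.11609767  0.01676823  1.67910822]
```

Call:
{"name": "move_arm", "arguments": {"series": "-1 -.3 .6 0 -1.4 1 1.8;-1 -.4 .8 .3 0 0 0;-1 -.4 .8 .6 0 0 0;-1 -.3 .6 .8 0 0 0;-1 -.1 .25 .7 0 0 0;-1 0 0 0 0 0 0;-1 0 0 0 0 0 0"}}

```text
clock: 20.35
eef_pos: [514.9, -4.6, 137.5]
tcp_rot: [-3.137, -0.003, 1.627]
contact_force: [-0.2, -0.5, -0.3]
opening: 1.003
```

```bash
python3 - <<'E'
from h import *
delta([514.5,-5.7,66],toolR(94.4,0))
snap("side","s7",(225,130,325,230),6)
E
```

```text
t 20.35 pos [514.9  -4.6 137.5] shift units [-0.032 -0.003  1.788] turn [-0.26 -0.17 -1.2 ] q [-0.01  0.3   1.95  0.    0.9  -0.07] F [-0.2 -0.5 -0.3]
```

View pics/s7.png

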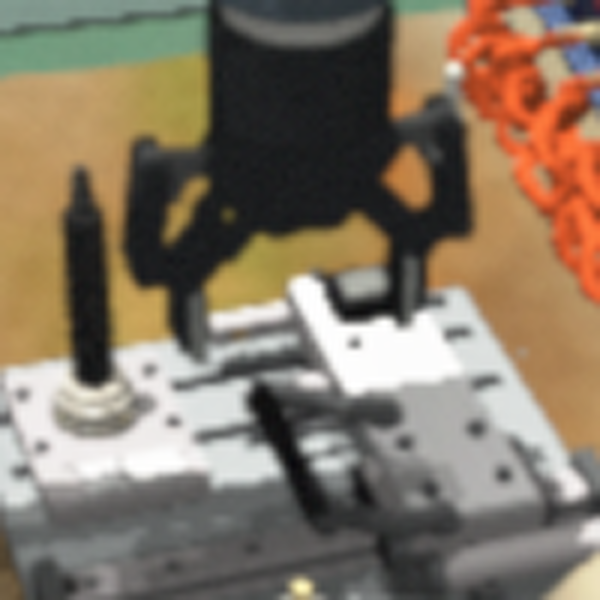

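The fingers straddle the bar line, with the finger tips at about (195,350) and (405,315) above the handle, and the plug stands upright. I'll go down and grip the bar.

Call:
{"name": "move_arm", "arguments": {"series": "-1 -.03 0 .5 0 0 -1.2;-1 0 0 .5 0 0 0;-1 0 0 .4 0 0 0;-1 0 0 .25 0 0 0;-1 0 0 0 0 0 0;-1 0 0 0 0 0 0"}}

```text
clock: 21.15
eef_pos: [516.7, -4.4, 75.6]
tcp_rot: [3.137, -0.002, 1.647]
contact_force: [-0.4, -0.1, 0.2]
opening: 1.0
```

```bash
python3 - <<'E'
from h import *
delta([514.5,-5.7,67],toolR(94.4,0))
E
```

```text
t 21.15 pos [516.7  -4.4  75.6] shift units [-0.029 -0.059  0.215] turn [ 0.25 -0.14 -0.02] q [-0.01  0.4   1.99  0.    0.75 -0.09] F [-0.4 -0.1  0.2]
```

Call:
{"name": "move_arm", "arguments": {"series": "-1 -.03 -.06 .2 0 0 0;-1 0 0 0 0 0 0;0.3 0 0 0 0 0 0;1 0 0 0 0 0 0;1 0 0 0 0 0 0;1 0 0 0 0 0 0;1 0 0 0 0 0 0;1 0 0 0 0 0 0;1 0 0 0 0 0 0", "grip_force": 80}}

```text
clock: 22.28
eef_pos: [511.8, -6.1, 68.0]
tcp_rot: [-3.141, -0.003, 1.647]
contact_force: [-0.4, -0.5, -0.0]
opening: 0.134
```

The bar is gripped. I'll draw the slide about 50 mm and look.

Call:
{"name": "move_arm", "arguments": {"series": "1 0 -.25 0 0 0 0;1 0 -.25 0 0 0 0;1 0 -.25 0 0 0 0;1 0 -.25 0 0 0 0;1 0 -.25 0 0 0 0;1 0 0 0 0 0 0;1 0 0 0 0 0 0"}}

```text
clock: 23.15
eef_pos: [469.7, -9.3, 68.0]
tcp_rot: [3.122, -0.002, 1.647]
contact_force: [6.3, 0.3, -7.1]
opening: 0.13
```

```bash
python3 - <<'E'
from h import *
delta([514.5,-5.7,67],toolR(94.4,0))
snap("side","s8"); snap("top","t8")
A=cv2.imread("pics/raw_s8.png")[175:235,215:285]; B=cv2.imread("pics/raw_t8.png")[215:260,220:272]
cv2.imwrite("pics/c8.png",np.hstack([cv2.resize(A,(400,343),interpolation=2),cv2.resize(B,(396,343),interpolation=2)]))
E
```

```text
t 23.15 pos [469.7  -9.3  68. ] shift units [0.004 1.122 0.047] turn [ 1.1  -0.12 -0.06] q [-0.03  0.35  2.1   0.01  0.67 -0.11] F [ 6.3  0.3 -7.1]
```

View pics/c8.png

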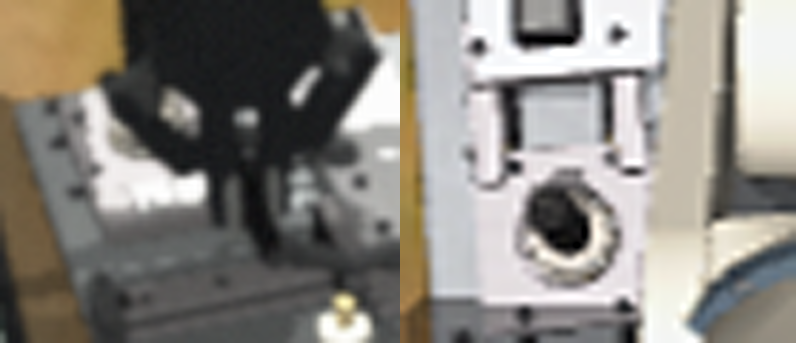

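```bash
python3 - <<'E'
from h import *
y=np.radians(4.4); ex=np.array([np.cos(y),np.sin(y),0])
T=lambda u,v,z: atz("top",140+(u+.5)/4.8-.5,172+(v+.5)/4.8-.5,z)
rec=T(490,356,26)
print("rest: pointer-mark",(T(556,228,32)-T(566,348,28))@ex,"mark-rec",(T(566,348,28)-rec)@ex, "prongs",[(T(*p,44)-rec)@ex+14 for p in((435,260),(525,255))])
B=lambda u,v,z: atz("top",220+(u-400+.5)/7.62-.5,215+(v+.5)/7.62-.5,z)
print("now remaining by prongs",[(B(*p,44)-rec)@ex+14 for p in((487,185),(628,170))], "plug cyl ctr", B(568,232,48), rec)
a=cv2.resize(cv2.imread("pics/raw_t0.png")[205:255,225:270],None,fx=12,fy=12,interpolation=2); b=cv2.resize(cv2.imread("pics/raw_s0.png")[180:220,225:290],None,fx=6,fy=6,interpolation=2)
cv2.imwrite("pics/c9.png",a[:, :540])
E
```

```text
rest: pointer-mark 84.7645457676069 mark-rec 0.6282121837382859 prongs [np.float64(82.46074864792041), np.float64(80.31618775676337)]
now remaining by prongs [np.float64(38.29451401554407), np.float64(39.351071296356)] plug cyl ctr [442.87538976 118.69605922  48.        ] [442.63843139 120.37125931  26.        ]
```

The picture limit is reached, so I'll refine numerically from pixel profiles in the saved top frame.

```bash
python3 - <<'E'
from h import *
g=cv2.cvtColor(cv2.imread("pics/raw_t0.png"),cv2.COLOR_BGR2GRAY)
print("pointer, cols 251-260"); 
for v in range(208,226): print(v,g[v,251:261])
print("plate, cols 252-264")
for v in range(230,256): print(v,g[v,252:265])
E
```

```text
pointer, cols 251-260
208 [248 248 248 248 248 248 248 248 249 250]
209 [250 250 250 251 251 252 252 253 254 255]
210 [255 255 255 253 248 238 217 195 175 138]
211 [103 107 101  70  49  78 138 151 153 154]
212 [129 153 155 113  82 141 155 154 154 153]
213 [132 152 154 125 111 145 167 172 172 172]
214 [130 166 173 126 107 174 206 209 208 209]
215 [164 202 207 160 117  97 185 208 206 205]
216 [162 198 205 159 118  82 184 209 206 205]
217 [168 195 203 173 124  93 185 208 203 205]
218 [180 196 204 190 128 168 202 204 201 203]
219 [141 175 205 209 125 162 200 205 205 206]
220 [152 181 206 208 169 192 204 202 204 204]
221 [147 158 200 204 204 189 196 205 206 207]
222 [166 137 188 202 202 202 205 207 207 210]
223 [160 148 195 203 202 201 205 205 205 208]
224 [ 76 176 204 203 202 204 204 203 204 205]
225 [147 192 204 202 204 206 204 204 204 203]
plate, cols 252-264
230 [202 202 204 204 205 206 208 208 207 205 205 206 207]
231 [203 202 202 202 202 203 206 207 205 207 206 204 205]
232 [202 203 203 201 201 161 151 159 177 187 204 207 205]
233 [163 192 237 238 237 234 230 234 236 161 184 207 206
[... 577 characters left out ...]
206]
244 [228 231 188 146 190 207 169 202 178 218 204 203 209]
245 [231 203 198 246 252 251 252 226 245 241 163 190 211]
246 [229 229 238 248 249 248 249 249 251 239 212 209 210]
247 [228 228 236 246 248 248 248 248 229 227 202 202 211]
248 [230 229 241 248 248 248 248 248 249 242 210 206 212]
249 [229 228 236 247 250 249 249 249 249 241 241 223 211]
250 [227 226 231 236 215 215 236 240 236 232 236 219 207]
251 [229 228 230 227 225 226 226 227 229 231 237 193 196]
252 [230 230 229 228 226 227 227 228 228 232 233 182 196]
253 [230 230 230 228 226 227 228 230 230 234 236 133 182]
254 [232 231 222 225 228 227 229 231 232 236 238 134 180]
255 [232 230 213 224 230 231 235 237 237 241 248 148 179]
```

```bash
python3 - <<'E'
from h import *
y=np.radians(4.4); ex=np.array([np.cos(y),np.sin(y),0])
mark=atz("top",256,244,28); print("mark-rec",(mark-[442.5,120.7,28])@ex,"ptr travel",[round((atz("top",255.2,v,32)-mark)@ex,1) for v in(219.8,220.3,220.8)])
for f,cs,rs in(("t0",(229,233),(218,232)),("t0",(248,252),(218,230)),("t8",(229,234),(232,244)),("t8",(248,253),(230,242))):
  g=cv2.cvtColor(cv2.imread(f"pics/raw_{f}.png"),cv2.COLOR_BGR2GRAY)
  print(f,cs)
  for v in range(*rs): print(v,g[v,cs[0]:cs[1]], [round((atz("top",cs[0]+1.5,v,z)-mark)@ex+14,1) for z in(44,31)])
E
```

```text
mark-rec 1.5477101912045055 ptr travel [np.float64(81.7), np.float64(79.9), np.float64(78.2)]
t0 (229, 233)
218 [222 230 242 147] [np.float64(107.3), np.float64(109.5)]
219 [226 230 237 139] [np.float64(103.9), np.float64(106.1)]
220 [224 231 239 145] [np.float64(100.5), np.float64(102.7)]
221 [212 232 243 157] [np.float64(97.1), np.float64(99.3)]
222 [212 232 244 149] [np.float64(93.7), np.float64(95.9)]
223 [209 232 244 164] [np.float64(90.3), np.float64(92.4)]
224 [214 233 245 162] [np.float64(86.9), np.float64(89.0)]
225 [231 246 252 175] [np.float64(83.5), np.float64(85.6)]
226 [158 105  83 100] [np.float64(80.2), np.float64(82.2)]
227 [211 170 150 157] [np.float64(76.8), np.float64(78.8)]
228 [207 206 206 216] [np.float64(73.4), np.float64(75.4)]
229 [203 204 207 214] [np.float64(70.1), np.float64(72.0)]
230 [201 201 205 213] [np.float64(66.7), np.float64(68.6)]
231 [204 203 205 211] [np.float64(63.3), np.float64(65.2)]
t0 (248, 252)
218 [231 233 201 180] [np.float64(101.5), np.float64(103.7)]
219 [234 233 231 141] [np.float64(98.1), np.float64(100.3)]
220 [234 232 235 152] [np
[... 1404 characters left out ...]
(62.8)]
231 [201 229 230 202 100] [np.float64(57.6), np.float64(59.4)]
232 [211 230 230 231 138] [np.float64(54.2), np.float64(56.1)]
233 [216 231 229 234 143] [np.float64(50.9), np.float64(52.7)]
234 [174 219 229 237 154] [np.float64(47.5), np.float64(49.3)]
235 [137 218 231 235 187] [np.float64(44.2), np.float64(45.9)]
236 [137 228 242 243 191] [np.float64(40.8), np.float64(42.5)]
237 [194 100  41  85 180] [np.float64(37.5), np.float64(39.2)]
238 [225 227 228 228 227] [np.float64(34.2), np.float64(35.8)]
239 [223 224 223 224 193] [np.float64(30.8), np.float64(32.4)]
240 [225 224 225 227 209] [np.float64(27.5), np.float64(29.1)]
241 [226 225 224 225 210] [np.float64(24.1), np.float64(25.7)]
```

Estimates of the total travel agree at 80 to 82 mm, and 42 mm is done. I'll pull about 36 mm more, then refine.

Call:
{"name": "move_arm", "arguments": {"series": "1 0 -.25 0 0 0 0;1 0 -.25 0 0 0 0;1 0 -.25 0 0 0 0;1 0 -.2 0 0 0 0;1 0 0 0 0 0 0;1 0 0 0 0 0 0"}}

```text
clock: 24.0
eef_pos: [442.1, -11.4, 68.0]
tcp_rot: [3.103, -0.002, 1.646]
contact_force: [6.7, 1.9, -10.6]
opening: 0.13
```

```bash
python3 - <<'E'
from h import *
y=np.radians(4.4); ex=np.array([np.cos(y),np.sin(y),0])
delta([431.2,-12.3,68],toolR(94.4,0)); s=r.sense();print("travel",(np.array([511.8,-6.1,68])-s["eef_pos"])@ex,s["tcp_rot"])
g=cv2.cvtColor(cv2.imread("pics/raw_t0.png"),cv2.COLOR_BGR2GRAY)
print("recess col 240-243 rows 234-258"); 
for v in list(range(236,243))+list(range(249,257)): print(v,g[v,239:245])
print("recess row 245,246",g[245,230:256],g[246,230:256])
snap("top","t10"); g=cv2.cvtColor(cv2.imread("pics/raw_t10.png"),cv2.COLOR_BGR2GRAY)
mark=atz("top",256,244,28)
for c,r0 in((229,244),(248,242)):
  for v in range(r0,r0+12): print(v,g[v,c:c+7],round((atz("top",c+3,v,44)-mark)@ex+14,1))
E
```

```text
t 24.0 pos [442.1 -11.4  68. ] shift units [-0.003 -0.273 -0.01 ] turn [ 2.22 -0.09 -0.1 ] q [-0.03  0.31  2.17  0.01  0.63 -0.12] F [  6.7   1.9 -10.6]
travel 69.91277086536809 [ 3.10280484e+00 -1.61495517e-03  1.64591158e+00]
recess col 240-243 rows 234-258
236 [228 228 228 228 228 228]
237 [227 227 227 227 227 226]
238 [228 229 231 231 230 228]
239 [214 176 127 144 156 202]
240 [142 214 233 233 233 202]
241 [231 230 229 228 228 229]
242 [227 227 226 226 226 226]
249 [230 231 230 230 230 230]
250 [231 230 230 229 229 229]
251 [217 232 232 231 232 233]
252 [162 168 187 171 174 185]
253 [232 232 233 234 233 233]
254 [230 231 230 230 230 230]
255 [230 230 230 230 230 231]
256 [229 229 230 231 232 232]
recess row 245,246 [222 226 225 226 229 155 208 230 228 228 227 228 228 229 230 230 230 233
 182 218 231 231 231 203 198 246] [223 228 228 228 231 163 211 230 229 229 229 228 227 227 228 228 229 232
 166 212 230 229 229 229 238 248]
244 [153 201 225 229 224 181 155] 19.3
245 [203 225 228 230 229 187 128] 16.0
246 [201 223 235 239 241 196 134] 12.7
247 [198 198 133  92  96 185 145] 9.4
248 [197 215 227 229 229 229 192] 6.0
249 [196 214 224 224 224 225 228] 2.7
250 [196 214 224 224 225 225 228] -0.6
251 [197 207 222 225 225 224 225] -3.9
252 [196 207 221 224 223 223 223] -7.2
253 [196 206 220 222 222 223 224] -10.5
254 [197 208 222 224 224 225 229] -13.8
255 [198 200 220 224 224 228 153] -17.2
242 [141 221 229 233 168 121 241] 20.4
243 [130 217 231 233 196 176 213] 17.0
244 [169 221 233 237 213 208 178] 13.7
245 [ 96 174 143  87  74 146 150] 10.4
246 [116 206 231 231 232 232 222] 7.1
247 [124 210 227 226 226 228 192] 3.7
248 [188 228 227 226 227 228 193] 0.4
249 [204 228 226 225 225 226 200] -2.9
250 [226 226 224 223 223 225 197] -6.2
251 [226 223 224 225 226 226 195] -9.5
252 [227 227 226 226 227 229 200] -12.8
253 [232 233 231 227 227 201 185] -16.1
```

Call:
{"name": "move_arm", "arguments": {"series": "1 0 -.15 0 2.2 0 0;1 0 -.13 0 0 0 0;1 0 0 0 0 0 0;1 0 0 0 0 0 0"}}

```text
clock: 24.55
eef_pos: [438.6, -11.6, 68.0]
tcp_rot: [3.128, -0.001, 1.645]
contact_force: [7.5, 1.0, -10.1]
opening: 0.136
```

```bash
cat > pr.py <<'E'
from h import *
import sys
y=np.radians(4.4); ex=np.array([np.cos(y),np.sin(y),0])
s=r.sense();print("travel",(np.array([511.8,-6.1,68])-s["eef_pos"])@ex,s["eef_pos"].round(1),s["tcp_rot"].round(3),s["contact_force"].round(1),s["clock"])
snap("top",sys.argv[1]); g=cv2.cvtColor(cv2.imread(f"pics/raw_{sys.argv[1]}.png"),cv2.COLOR_BGR2GRAY)
mark=atz("top",256,244,28)
for c,r0 in((229,246),(248,244)):
  for v in range(r0,r0+9): print(v,g[v,c:c+7],round((atz("top",c+3,v,44)-mark)@ex+14,1))
E
python3 pr.py t11
```

```text
travel 73.41329364750247 [438.6 -11.6  68. ] [ 3.128e+00 -1.000e-03  1.645e+00] [  7.5   1.  -10.1] 24.55
246 [202 220 226 229 236 194 134] 12.7
247 [199 223 234 236 245 201 124] 9.4
248 [197 177 120  90  93 203 193] 6.0
249 [196 217 228 230 229 228 229] 2.7
250 [196 214 225 226 226 226 228] -0.6
251 [196 207 222 225 224 225 225] -3.9
252 [197 207 222 224 222 222 223] -7.2
253 [196 206 220 222 223 223 223] -10.5
254 [198 209 222 224 224 225 228] -13.8
244 [169 219 229 232 206 207 157] 13.7
245 [ 96 215 236 242 238 192 157] 10.4
246 [118 153 131 104  94 184 205] 7.1
247 [126 177 192 190 223 232 207] 3.7
248 [189 230 231 229 229 201 185] 0.4
249 [204 229 226 226 227 204 186] -2.9
250 [226 226 224 223 225 209 189] -6.2
251 [226 224 224 225 227 193 181] -9.5
252 [227 227 226 226 228 187 178] -12.8
```

Call:
{"name": "move_arm", "arguments": {"series": "1 0 -.15 .01 1 0 0;1 0 -.1 .01 0 0 0;1 0 0 0 0 0 0;1 0 0 0 0 0 0"}}

```text
clock: 25.1
eef_pos: [437.5, -11.7, 68.0]
tcp_rot: [3.13, -0.001, 1.645]
contact_force: [7.6, 1.3, -10.5]
opening: 0.137
```

```bash
python3 pr.py t12
```

```text
travel 74.46705781816345 [437.5 -11.7  68. ] [ 3.130e+00 -1.000e-03  1.645e+00] [  7.6   1.3 -10.5] 25.1
246 [201 220 226 229 237 195 135] 12.7
247 [199 207 227 240 242 172 109] 9.4
248 [198 169 128 104  93 148 172] 6.0
249 [196 217 201 188 221 230 229] 2.7
250 [196 214 226 228 227 226 228] -0.6
251 [196 207 223 225 224 224 225] -3.9
252 [197 207 221 223 223 223 223] -7.2
253 [196 206 219 222 222 222 224] -10.5
254 [197 208 222 224 224 225 229] -13.8
244 [169 218 228 232 207 177 143] 13.7
245 [ 95 213 233 234 225 185 161] 10.4
246 [117 175 225 188 133 127 182] 7.1
247 [125 176 148 153 182 225 201] 3.7
248 [189 230 231 230 231 202 187] 0.4
249 [203 229 226 226 227 208 189] -2.9
250 [226 226 223 224 225 177 175] -6.2
251 [225 224 224 225 228 194 182] -9.5
252 [227 227 227 226 228 189 179] -12.8
```

Call:
{"name": "move_arm", "arguments": {"series": "1 0 -.15 0 .5 0 0;1 0 -.12 0 0 0 0;1 0 -.06 0 0 0 0;1 0 -.06 0 0 0 0"}}

```text
clock: 25.65
eef_pos: [430.4, -12.3, 68.1]
tcp_rot: [3.123, -0.001, 1.645]
contact_force: [8.6, 2.6, -11.8]
opening: 0.132
```

```bash
python3 pr.py t13
```

```text
travel 81.61043816305346 [430.4 -12.3  68.1] [ 3.123e+00 -1.000e-03  1.645e+00] [  8.6   2.6 -11.8] 25.65
246 [164 205 226 228 236 182 129] 12.7
247 [156 153 213 229 232 155 103] 9.4
248 [199 203 223 230 236 168 158] 6.0
249 [198 185 220 234 244 144 198] 2.7
250 [197 188 161 125  96 122 212] -0.6
251 [197 209 226 230 231 230 228] -3.9
252 [197 207 222 224 224 224 223] -7.2
253 [196 205 220 222 222 222 223] -10.5
254 [198 208 222 224 224 225 229] -13.8
244 [158 213 227 231 195 106 143] 13.7
245 [ 93 211 230 230 223 131 124] 10.4
246 [115 209 230 230 233 171 184] 7.1
247 [125 185 224 230 233 133 182] 3.7
248 [190 206 230 233 237 174 168] 0.4
249 [206 179 147 146 144 213 196] -2.9
250 [227 229 228 228 227 227 192] -6.2
251 [226 225 225 226 226 226 197] -9.5
252 [227 227 226 226 226 229 201] -12.8
```

```bash
python3 - <<'E'
from h import *
m=atz("top",256,244,28); print(m,proj("side",m)); u,v=proj("side",m).round().astype(int)
im=vision.grab_frame("side"); g=cv2.cvtColor(im,cv2.COLOR_RGB2GRAY); g0=cv2.cvtColor(cv2.imread("pics/raw_s0.png"),cv2.COLOR_BGR2GRAY)
for k in range(-7,8): print(v+k,g0[v+k,u-9:u+10],"|",g[v+k,u-9:u+10])
g=cv2.cvtColor(cv2.imread("pics/raw_t13.png"),cv2.COLOR_BGR2GRAY)
for k in range(240,250): print(k,g[k,246:264])
s=r.sense();print(s["eef_pos"],s["clock"])
E
```

```text
[447.79523873  72.05597717  28.        ] [245.39257495 207.63684222]
201 [198 199 200 199 198 198 197 194 194 195 195 195 195 195 194 192 179 164
 163] | [29 27 28 28 28 30 39 48 50 36 28 29 28 22 27 27 29 28 32]
202 [197 198 199 199 199 197 198 197 194 195 195 197 197 195 195 194 192 193
 194] | [25 27 30 25 26 25 29 40 44 38 29 26 29 31 30 25 28 29 29]
203 [197 198 197 199 199 197 198 198 196 196 194 196 196 195 195 195 196 197
 198] | [27 26 27 28 27 21 20 36 42 35 24 27 32 28 29 30 33 27 30]
204 [197 197 197 199 198 198 198 197 196 196 197 197 199 199 201 207 210 213
 208] | [28 29 27 27 28 22 20 32 38 31 28 27 28 30 30 35 44 48 47]
205 [197 196 198 198 199 199 198 199 196 198 206 210 214 219 222 224 226 226
 211] | [29 28 31 28 28 24 21 34 42 34 28 26 29 32 34 63 92 94 80]
206 [195 196 198 200 204 209 212 215 194 196 223 225 227 229 231 231 232 230
 224] | [ 26  29  29  28  28  24  18  27  31  27  28  39  37  30  34  61  88 109
 113]
207 [177 190 211 220 223 225 226 226 199 199 227 231 231 231 231 232 232 232
 230] | [ 41  30  30  30  32  25  22  19  21  26  39  65  69  44  41  
[... 1455 characters left out ...]
 182 182 182 182 184 189 118]
242 [137  98 154 221 229 231 172 171 246 222 182 181 182 181 182 185 156  95]
243 [209 141 130 213 229 232 185  97 195 208 186 181 182 181 182 187 151  91]
244 [200 164 158 213 227 231 195 106 143 186 185 181 181 181 183 188 150  90]
245 [229 156  93 211 230 230 223 131 124 175 183 181 182 182 183 189 149  89]
246 [230 184 115 209 230 230 233 171 184 191 183 182 182 181 183 190 127  74]
247 [183 119 125 185 224 230 233 133 182 195 182 182 182 182 184 191 124  70]
248 [170  93 190 206 230 233 237 174 168 184 182 181 182 182 183 191 120  67]
249 [176 116 206 179 147 146 144 213 196 180 182 181 182 182 183 189 118  67]
[430.25743464 -12.26186821  68.06631319] 25.75
```

```bash
python3 - <<'E'
from h import *
y=np.radians(4.4); ex=np.array([np.cos(y),np.sin(y),0])
m=atz("top",256,244,28)
t=atz("top",255.2,220.3,32); c=proj("side",t); print("tip",t,c,[proj("side",t+d*ex) for d in(-3,3,15)], "line ends",proj("side",m+[-.77,10,0]),proj("side",m-[-.77,10,0]),"local y tip-mark",(t-m)@[-ex[1],ex[0],0])
g=cv2.cvtColor(cv2.imread("pics/raw_s0.png"),cv2.COLOR_BGR2GRAY); u,v=c.round().astype(int)
print(u-6,"..")
for k in range(-6,6): print(v+k,g[v+k,u-6:u+12])
print("line"); 
for k in range(204,212): print(k,g[k,240:252])
E
```

```text
tip [527.81338074  74.21368888  32.        ] [272.17718062 202.18403071] [array([271.19901669, 202.37665907]), array([273.154128  , 201.99164077]), array([277.04980449, 201.22445488])] line ends [244.51783793 205.55190827] [246.27799461 209.74729169] local y tip-mark -3.987561680272476
266 ..
196 [ 60  24  25  32  34  39  45  52  56  61  66  72  76  78  78  85 102 124]
197 [67 27 26 29 31 28 39 43 44 46 46 51 55 62 65 75 86 91]
198 [93 44 24 28 28 29 50 53 45 40 35 36 40 47 50 57 62 65]
199 [127  76  33  26  28  31  42  45  39  39  37  47  54  62  59  50  49  43]
200 [101  65  33  27  28  28  31  33  45  54  69  79  78  73  67  56  48  41]
201 [62 56 43 27 27 32 30 35 54 62 72 79 78 74 69 67 61 52]
202 [ 89  63  51  30  25  28  28  34  53  70  98 123 132 129 120 110  93  66]
203 [110  74  68  52  29  30  25  34  69 119 150 163 166 157 140 130 119  90]
204 [137 129 138 116  64  30  28  33  65 129 165 171 169 146 110 100 102  85]
205 [166 165 170 158 112  44  30  32  42  88 118 125 127 110  93 106 117 115]
206 [175 176 177 173 138  75  34  27  30  44  71 114 143 150 149 146 141 135]
207 [178 179 178 176 163 114  46  25  31  36  73 134 170 176 175 165 147 125]
line
204 [198 198 198 197 196 196 197 197 199 199 201 207]
205 [199 199 198 199 196 198 206 210 214 219 222 224]
206 [204 209 212 215 194 196 223 225 227 229 231 231]
207 [223 225 226 226 199 199 227 231 231 231 231 232]
208 [231 232 231 231 221 200 216 230 223 224 230 229]
209 [231 232 231 230 220 188 197 218 214 221 221 209]
210 [229 229 228 220 210 196 180 176 175 181 187 184]
211 [220 207 196 176 161 172 174 174 174 176 173 158]
```

Call:
{"name": "move_arm", "arguments": {"series": "1 0 -.04 0 0 0 0;1 0 -.04 0 0 0 0"}}

```text
clock: 26.0
eef_pos: [430.6, -12.3, 68.1]
tcp_rot: [3.117, -0.0, 1.644]
contact_force: [8.2, 2.5, -10.7]
opening: 0.131
```

```bash
python3 pr.py t14
```

```text
travel 81.40827213536942 [430.6 -12.3  68.1] [ 3.117 -0.     1.644] [  8.2   2.5 -10.7] 26.0
246 [164 205 226 229 235 181 128] 12.7
247 [156 152 213 229 232 156 102] 9.4
248 [199 203 223 231 236 167 158] 6.0
249 [198 185 220 235 248 149 198] 2.7
250 [198 180 151 119  90 119 212] -0.6
251 [198 209 227 231 231 230 228] -3.9
252 [197 206 222 225 225 224 224] -7.2
253 [196 205 219 222 222 222 223] -10.5
254 [198 208 222 224 224 226 228] -13.8
244 [159 214 227 231 194 105 142] 13.7
245 [ 92 211 230 231 222 128 178] 10.4
246 [116 203 229 230 233 171 171] 7.1
247 [125 185 225 231 234 134 169] 3.7
248 [190 206 229 232 212 154 204] 0.4
249 [205 179 146 145 175 221 196] -2.9
250 [227 229 228 227 226 227 183] -6.2
251 [226 224 225 226 226 227 191] -9.5
252 [228 227 227 226 226 228 199] -12.8
```

Call:
{"name": "move_arm", "arguments": {"series": "1 0 -.03 0 0 0 0;1 0 -.03 0 0 0 0"}}

```text
clock: 26.3
eef_pos: [431.6, -12.2, 68.0]
tcp_rot: [3.111, -0.0, 1.644]
contact_force: [8.1, 2.4, -9.7]
opening: 0.134
```

```bash
python3 pr.py t15|head -1; python3 - <<'E'
from h import *
for i in range(10): vision.grab_frame("top")
s=r.sense(); print(s["eef_pos"],s["clock"],s["contact_force"])
g=cv2.cvtColor(cv2.imread("pics/raw_t15.png"),cv2.COLOR_BGR2GRAY)
for v in range(247,252): print(g[v,229:236],g[v,248:254])
# bystanders / plug unchanged: plug handle dark blob centroid versus earlier frame
a=cv2.cvtColor(cv2.imread("pics/raw_t8.png"),cv2.COLOR_BGR2GRAY)
for im in(a,g):
  m=(im[236:252,236:248]<70); print("plug blob",m.sum(),np.argwhere(m).mean(0)+[236,236])
E
```

```text
travel 80.41022526944882 [431.6 -12.2  68. ] [ 3.111 -0.     1.644] [ 8.1  2.4 -9.7] 26.3
[431.67880829 -12.1778042   68.03996521] 26.85 [  7.61289346   2.31625487 -11.21524372]
[152 150 213 229 232 156 103] [125 185 226 235 238 171]
[199 203 223 230 237 167 158] [189 204 163 123  85 115]
[197 185 227 240 247 165 204] [204 230 229 230 231 231]
[197 195 119  49  82 121 211] [225 226 224 224 224 225]
[197 209 228 232 232 230 227] [226 224 223 225 225 226]
plug blob 48 [243.5 240.5]
plug blob 58 [242.27586207 240.74137931]
```

Call:
{"name": "move_arm", "arguments": {"series": "1 0 -.05 0 0 0 0"}}

```text
clock: 26.98
eef_pos: [431.6, -12.2, 68.1]
tcp_rot: [3.108, -0.0, 1.644]
contact_force: [8.2, 1.7, -11.5]
opening: 0.134
```

```bash
python3 pr.py t16|head -1; python3 - <<'E'
from h import *
for i in range(4): vision.grab_frame("top")
s=r.sense(); print(s["eef_pos"],s["clock"],s["contact_force"],s["opening"])
A,B=[cv2.cvtColor(cv2.imread(f"pics/raw_{n}.png"),cv2.COLOR_BGR2GRAY) for n in("t6","t16")]
for v in range(236,254): print(v,A[v,234:250],B[v,234:250])
E
```

```text
travel 80.39653950174589 [431.6 -12.2  68.1] [ 3.108 -0.     1.644] [  8.2   1.7 -11.5] 26.975
[431.52180254 -12.18611746  68.05224628] 27.225 [  7.35774877   2.73193897 -11.93138715] 0.13268974531024624
236 [121  71 208 231 230 232 234 236 237 235 233 232 214 141 107 212] [245 237 221 184 176 168 128  98  72  56  49  44  45  64  82 130]
237 [108  80 207 231 232 236 173 132 133 129 213 229 229 231 231 229] [ 45  45  42  50  54  98  76  59  74  76 169 191 188 187 173 214]
238 [234 235 231 233 238 178 139 143 142 136 220 234 230 227 227 227] [162 223 232 235 241 178 140 142 141 135 215 232 228 227 195 216]
239 [230 232 237 167 128  83  81  86 100 102 118 218 234 230 228 228] [199 231 233 161 123  82  79  84  96  99 113 209 229 227 174 206]
240 [229 231 203 106  51  46  41  40 108 114  88  76 197 231 231 230] [198 228 194 102  48  44  40  37 103 108  83  71 188 228 174 217]
241 [230 236 153  57  69  68  52  45  46 134 131 151 123 201 231 231] [203 233 145  55  66  64  50  41  45 128 126 145 119 194 205 225]
242 [230 238 140  38  48  47  60  49  25  74 152 184 144 101 210 230] [206 233 1
[... 851 characters left out ...]
222 169  92 188 205]
249 [230 233 215 197 186 197 234 245 249 249 213 167 184 121 212 234] [166 204 209 189 177 188 226 239 243 243 203 160 176 116 204 230]
250 [231 233 212 214 209 188 137 155 171 169 155 131  91 194 231 231] [122 211 204 205 200 180 130 148 162 159 148 125  86 185 225 226]
251 [230 231 233 210 171 151 160 148 155 138 104  77 191 232 231 230] [230 228 227 200 162 144 153 142 148 131  98  74 182 225 225 223]
252 [228 229 230 231 224 168 168 141 125 142 186 233 237 234 233 233] [223 223 223 226 215 160 160 134 119 134 177 226 231 228 227 227]
253 [228 229 231 231 232 234 236 238 239 239 237 235 234 234 237 239] [222 223 224 225 226 227 230 231 233 232 231 229 227 228 231 233]
```

The plug is unmoved pixel for pixel. One last small nudge, about 0.6 mm.

Call:
{"name": "move_arm", "arguments": {"series": "1 0 -.06 0 0 0 0;1 0 -.05 0 0 0 0"}}

```text
clock: 27.48
eef_pos: [431.0, -12.2, 68.0]
tcp_rot: [3.101, 0.0, 1.644]
contact_force: [9.1, 1.8, -11.7]
opening: 0.13
```

```bash
python3 pr.py t17|head -1; python3 - <<'E'
from h import *
for i in range(8): vision.grab_frame("top")
s=r.sense(); print(s["eef_pos"],s["clock"],s["opening"])
E
```

```text
travel 81.05348976524643 [431.  -12.2  68. ] [3.101 0.    1.644] [  9.1   1.8 -11.7] 27.475
[430.89028744 -12.24489474  68.04239561] 27.925 0.13426833939312932
```

Steady at 81.1 mm of travel, so I'm handing in.

```bash
python3 -c "
from rig import r
print(r.sign_off())"
```

```text
the job is handed in; nothing more can be done
None
```

The plug gauge stands upright in the seat's recess, released. The slide is drawn back 81.1 mm and was still held by its handle at hand-in, at about 28 s of the 61 s allowed.

- **Plug:** Before I let go, a 13 N sideways push hardly moved it, so its foot is in the recess. The top view of it was unchanged after the slide was drawn.
- **Pointer on the line:** I could not see this directly at the end. The arm hid the index plate from both cameras, and I had used all 12 picture views. I set the travel from the first top picture and from the fork's prong ends measured during the pull.
- **Where the checks disagreed:** The pointer's own image gave 80.2 mm of travel. The prong ends averaged 81.3 mm, scattering from 80.0 to 82.6. I stopped between the two, so expect the tip to be within about 1 mm of the line.
- **Holding:** The hold was steady, moving about 0.1 mm over the last 0.45 s, with a steady pull of about 8–9 N on the handle.
- **Other tools:** I did not touch the other tools on the bench, but made no separate final check of them.

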